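# Lay out the cheese counter display

## Task

Lay out the marble slab for opening: stand the red Edam squarely behind the yellow offer ticket, the black truckle behind the black ticket and the white goat's cheese behind the green ticket (on the robot's side, each centred on its ticket and two to three centimetres clear of the ticket's foot), then put the grey goat's cheese squarely on top of the white one. Stand the fig jar on the slab just to the left of the goat's cheeses, in line with them and about three centimetres clear of them, left being your own left as you look out over the counter to the customers. Set everything down gently and upright, dropping nothing, and leave the honey jar and the dish of picks where they are.

Things in the scene. Friction and masses are not known exactly. Their poses are not given: they have to be found in the camera images.
- edam: small Edam in red wax with a pale yellow spot on top: rounded flat wheel, 60 across, 44 high, its widest band from 14 to 30 above the underside; origin at the centre of its underside, z up. Starts on the counter (height 0), as do all the cheeses and jars
- truckle: small cheese truckle in black wax with a cream paper disc on top: upright cylinder 60 across, 60 high; origin at the centre of its underside, z up
- goat_white: white goat's cheese: flat cylinder 56 across, 32 high; origin at the centre of its underside, z up
- goat_grey: ash-grey goat's cheese of the same shape: flat cylinder 56 across, 32 high; origin at the centre of its underside, z up
- fig_jar: small jar of fig preserve, dark plum with a purple lid and cream label: upright cylinder 47 across, 60 high (lid the top 14); origin at the centre of its underside, z up
- ticket_yellow: yellow price ticket: foot 34 deep (x), 76 wide (y), 10 high; card 76 wide, top edge 56 high and leaning back to 17 behind the origin. Fixed on the marble slab. Origin: centre of the foot's underside, on the slab's top, which is 18 above the counter. +x points out of the card's face to the customers, so behind the ticket is its -x; +y is to the robot's left
- ticket_black: slate-black price ticket with white marks; shape, axes and origin as ticket_yellow. The white marble slab is 200 deep, 580 long, 18 thick, fixed on the counter, and reaches 130 or more behind every ticket's origin; the three tickets stand in a row along it about 160 apart, in any order
- ticket_green: green price ticket with white marks; shape, axes and origin as ticket_yellow
- honey_jar: jar of honey, amber with a brass lid, same shape as the fig jar, standing among the cheeses; not part of the job, leave it standing; origin at the centre of its underside, z up
- pick_dish: white ramekin, 68 across and 40 high, with wooden tasting picks rising to 62, on the counter to the robot's right of the slab; leave it standing; origin at the centre of its underside, z up

How it is judged (in metres and radians):
At the end, for the whole second after the job is handed in: Each cheese upright, at rest on the slab, 50-105 mm behind its ticket's origin, within 16 mm of its middle line; grey on white, centres within 12 mm; fig jar upright on the slab 50 mm or more left of the green ticket's origin, 40-115 mm behind it, within 105 mm of the white cheese; all released (x of edam in the frame of ticket_yellow between -0.105 and -0.05 m and y of edam in the frame of ticket_yellow between -0.016 and 0.016 m and z of edam in the frame of ticket_yellow between -0.005 and 0.005 m and x of truckle in the frame of ticket_black between -0.105 and -0.05 m and y of truckle in the frame of ticket_black between -0.016 and 0.016 m and z of truckle in the frame of ticket_black between -0.005 and 0.005 m and x of goat_white in the frame of ticket_green between -0.105 and -0.05 m and y of goat_white in the frame of ticket_green between -0.016 and 0.016 m and z of goat_white in the frame of ticket_green between -0.005 and 0.005 m and z of goat_grey in the frame of goat_white between 0.027 and 0.037 m and horizontal distance between goat_grey and goat_white below 0.012 m and x of fig_jar in the frame of ticket_green between -0.115 and -0.04 m and y of fig_jar in the frame of ticket_green above 0.05 m and z of fig_jar in the frame of ticket_green between -0.005 and 0.005 m and horizontal distance between fig_jar and goat_white below 0.105 m and angle between each of edam, truckle, goat_white, goat_grey, fig_jar's own z axis and vertical below 0.1 rad and linear speed of each of edam, truckle, goat_white, goat_grey, fig_jar below 0.02 m/s); the robot touches nothing.
It fails at once if the honey jar or the dish of tasting picks is pushed more than 2 cm from where it stood (distance of any of honey_jar, pick_dish from where it was at the start of the episode above 0.02 m).
It fails at once if a cheese or the fig jar is dropped (moves faster than 0.6 m/s out of the fingers' hold) ((linear speed of edam above 0.6 m/s and contact force between the fingers and edam below 0.02 N) or (linear speed of truckle above 0.6 m/s and contact force between the fingers and truckle below 0.02 N) or (linear speed of goat_white above 0.6 m/s and contact force between the fingers and goat_white below 0.02 N) or (linear speed of goat_grey above 0.6 m/s and contact force between the fingers and goat_grey below 0.02 N) or (linear speed of fig_jar above 0.6 m/s and contact force between the fingers and fig_jar below 0.02 N)).
It also fails if it takes over 122 s, if anything falls off the work surface, if the arm or the gripper's body presses on something with over 40 N, if the wrist force passes 120 N, or if a joint passes its speed limit or range.

## Robot

A 7-joint arm with a two-finger parallel gripper is mounted at the origin on the work surface. World frame = base frame: x ahead of the robot, y to its left, z up, the work surface at z = 0. Lengths are in mm, angles in rad, forces in N, time in s.
With the tool pointing down it reaches from about 425 to 975 mm from the base axis. Payload 16.7 kg.
Tool frame: the origin (TCP) lies midway between the tips of the shut fingers; the grasp point (between the pads) lies 19 mm behind it (ctrl.hold_point_z is the distance from the TCP to the grasp point, in mm); z points along the fingers, y is the line along which they close (so a half turn about z gives the same grasp; the last joint's range is limited). The gripper opens to 85 mm and grips with 20 to 120 N. Pads are 22 mm wide; open, the fingers measure 114 mm over their backs; the gripper's body (76 mm by 85 mm) begins 54 mm behind the grasp point. The pads swing forward as they close: fully open they stand 13 mm farther back than shut.
Start: joints at [-1.476, 0.426, 0.074, 1.606, -0.034, 1.111, -0.067], TCP at [162.947, 655, 231.302] pointing down, gripper open.
Joint ranges: [-2.85, 2.85], [-0.5, 2.14], [-1.23, 1.37], [0.21, 2.46], [-1.02, 4.16], [0.16, 2.05], [-2.73, 2.73]. Speed limits (rad/s): [1.89, 1.89, 2.39, 2.39, 3.01, 3.01, 3.01].

## Interface

Orientations are given as a rotation vector (axis times angle).
In Python, from cell import ctrl gives the robot as it stands.
- The arm moves only by the tool jog_arm, never from a script. Its argument "plan" is a list of rows, each an object of numbers: "grip": the closure, from 0 (fully open) to 1 (shut); "x", "y", "z": the shift along the world's x, y, z each as a share of 0.06 m, from -1 to 1; "roll": the turn about the world's z as a share of 0.15 rad, from -1 to 1. In form: [{"grip": .., "x": .., "y": .., "z": .., "roll": ..}, ...]. A call has exactly 5 rows; each row shifts and turns the commanded pose from where the row before left it; what a row does not reach is not made up. A row lasts 1/8 s, in which the tool goes at most 62.5 mm and 10.7 degrees, less where a joint would pass 70% of its speed; a pose out of reach is approached as far as the arm can. A call with a number of a shift or a turn outside -1 to 1 is refused whole. A call with a gripper value outside its range is refused whole. The fingers move at their own pace and stop on an object; "grip_force" is the grip in N (left out, the last holds). Time passes only in rows, so rows that do not move let the fingers close, or fill a call up. It gives the time, the measured TCP pose, the force, the opening and the grip force at its end, in the units of the state.
- ctrl.get_obs(): the state, without advancing time (a new reading comes with each control period).
- ctrl.snapshot(name): name is "scene" or "top"; returns a dict with "pixels" (420x560x3 uint8, red, green, blue), "mtx" (3x3 intrinsics, pixels), "k1" (the pictures are not rectified: a ray, as slopes to the right and down, at radius r is drawn at 1 + k1 r^2 times it, then the intrinsics apply), "rvec" (rotation vector, rad) and "tvec" (3), from world to camera coordinates, as OpenCV has them. Camera axes: x right, y down, z forward; pixel columns grow to the right and rows downward; lengths in mm; the calibration is good to about 2 mm. A picture is of the moment at which its call begins. There is no depth.
- ctrl.sign_off(): hands the job in; it is judged then, once.
Trained networks look in a picture, given as the dict that the camera call returned (one of the last four; its "shot" number tells which), for a name from the list of things; names that differ only in an ending like _2 or _b are one class to them, and where a whole thing is asked for, a point or a joint stands for the part that bears it (a point fixed in the world has none). Each returns a list of dicts, best first, with "p" (0 to 1); they miss things now and then, are a little off and sometimes report something else, mostly with a low value. They report only what shows in the picture. A call takes as long as a camera call.
- ctrl.trace(picture, query): "pixels" (420x560 bool, what is visible of it) and "extent" ([left, top, right, bottom] in pixels, round what is visible of it).
The state is a dict: "time": time; "qpos": joint angles; "dq": joint speeds; "tau": joint torques, N m; "tool_pos": TCP position; "orientation": TCP orientation; "ft_force": force on the tool from outside, world axes, zero at the start; "moment": the same for the moment, N m; "width": finger opening in mm; "finger_force": force on a finger pad.
Only numpy, scipy, OpenCV 4.12 (cv2) and the standard library are available. Lean on these libraries where they do the work, as an engineer would, in place of code of your own. Each camera call takes 0.05 s, during which the arm holds its last target. There are 200 camera calls.

## Working session

There is one attempt and no reset: what is moved stays moved. The work goes in short steps, Python scripts to look and compute and a tool call to move; the robot and the scene stay as the last step left them, time stands still between calls to the robot, and variables do not carry over. Pictures are saved under pics/ and viewed, at most 14 in all, crops included, and the job is handed in when it is done.

Besides the shell and the picture viewer there is one more tool, called in YAML: its name, and indented under it one key for each argument. jog_arm: Moves the arm, as the interface text tells. Shift numbers are shares of 0.06 m and turn numbers shares of 0.15 rad, none past 1 either way. Its arguments: {"type":"object","properties":{"plan":{"type":"array"},"grip_force":{"type":"number"}},"required":["plan"]}

```bash
ls; mkdir -p pics
cat > h.py <<'E'
import numpy as np, cv2
from cell import ctrl
def ray(s,u,v):
    K=np.array(s["mtx"]);k1=s["k1"]
    d=np.array([(u-K[0,2])/K[0,0],(v-K[1,2])/K[1,1]]);p=d.copy()
    for _ in range(30): p=d/(1+k1*(p@p))
    R=cv2.Rodrigues(np.array(s["rvec"],float))[0];t=np.array(s["tvec"],float).ravel()
    return -R.T@t, R.T@np.array([p[0],p[1],1])
def at(s,u,v,z):
    c,d=ray(s,u,v);return c+d*(z-c[2])/d[2]
def proj(s,P):
    R=cv2.Rodrigues(np.array(s["rvec"],float))[0];q=np.atleast_2d(P)@R.T+np.array(s["tvec"],float).ravel()
    q=q[:,:2]/q[:,2:];q=q*(1+s["k1"]*(q**2).sum(1,keepdims=True));K=np.array(s["mtx"])
    return q*[K[0,0],K[1,1]]+K[:2,2]
H=dict(edam=44,truckle=60,goat_white=32,goat_grey=32,fig_jar=60,honey_jar=60,pick_dish=40)
D=dict(edam=60,truckle=60,goat_white=56,goat_grey=56,fig_jar=47,honey_jar=47,pick_dish=68)
E
python3 - <<'E'
from h import *
for n in("scene","top"):
    s=ctrl.snapshot(n);cv2.imwrite(f"pics/{n}0.png",s["pixels"][:,:,::-1])
    print(n,ray(s,280,210)[0])
    for q in list(H)+["ticket_yellow","ticket_black","ticket_green"]:
        for r in ctrl.trace(s,q)[:2]:
            m=r["pixels"];v,u=np.nonzero(m);
            print(q,round(r["p"],2),r["extent"],m.sum(),u.mean().round(1),v.mean().round(1),at(s,u.mean(),v.mean(),H.get(q,36)/2).round(0))
print(ctrl.hold_point_z,ctrl.get_obs())
E
```

```text
pics
scene [1397.41543763   33.23652349  917.93376011]
edam 0.74 [417.0, 177.8, 441.8, 204.1] 430 429.0 191.5 [437. 327.  22.]
edam 0.23 [135.7, 190.6, 162.1, 219.3] 588 148.0 204.3 [ 548. -405.   22.]
truckle 0.89 [318.7, 172.4, 343.5, 202.8] 624 329.6 186.5 [448.  65.  30.]
goat_white 0.77 [228.2, 170.0, 248.3, 192.3] 376 237.7 181.5 [ 435. -188.   16.]
goat_white 0.63 [353.2, 246.3, 389.7, 275.4] 874 371.3 257.0 [668. 169.  16.]
goat_grey 0.55 [364.1, 180.7, 387.8, 203.5] 396 376.2 193.1 [448. 190.  16.]
fig_jar 0.76 [274.1, 167.6, 291.8, 192.9] 416 283.1 180.8 [436. -62.  30.]
honey_jar 0.95 [184.6, 160.5, 203.2, 183.4] 401 192.4 172.4 [ 424. -315.   30.]
pick_dish 0.6 [135.4, 191.4, 162.5, 214.5] 618 147.6 203.7 [ 545. -408.   20.]
ticket_yellow 0.61 [218.4, 237.9, 250.0, 265.2] 868 233.3 252.5 [ 685. -158.   18.]
ticket_black 0.95 [355.7, 242.8, 389.2, 273.3] 871 371.4 256.8 [669. 170.  18.]
ticket_green 0.72 [281.8, 242.3, 311.6, 268.1] 782 297.8 252.3 [671.  -4.  18.]
ticket_green 0.44 [228.6, 169.0, 249.9, 193.6] 374 237.7 181.5 [ 437. -187.   18.]
top [ 418.45479484  -35.90
[... 978 characters left out ...]
00000000003 {'time': 1.1, 'qpos': array([-1.47651436,  0.42606717,  0.07388478,  1.60598734, -0.03411994,
        1.11081111, -0.06706151]), 'dq': array([ 0.00146172,  0.00150927, -0.00149719, -0.00075737,  0.00077454,
       -0.00125043, -0.00026405]), 'tau': array([-1.87679311e-04, -9.49528027e+01,  3.75723436e+00, -4.63870919e+01,
        1.92278781e-02,  2.60555651e-03, -3.23313873e-05]), 'tool_pos': array([162.92267944, 655.00983839, 231.3288324 ]), 'orientation': array([-3.81998760e-01, -3.11822153e+00,  1.84320177e-05]), 'ft_force': array([-0.54894386, -0.06697502,  0.1689258 ]), 'moment': array([-0.00715952, -0.02286232, -0.00250971]), 'finger_force': 0.0, 'width': 85.57936416166224}
```

View pics/top0.png

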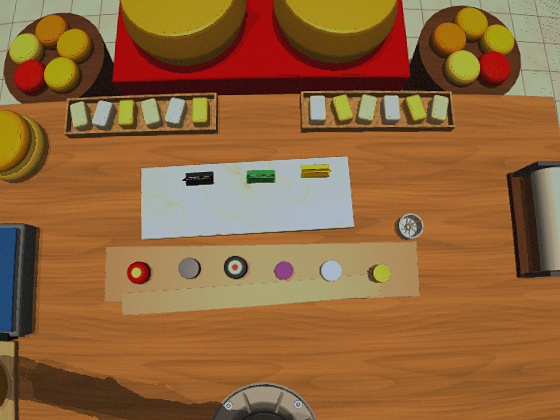

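View pics/scene0.png

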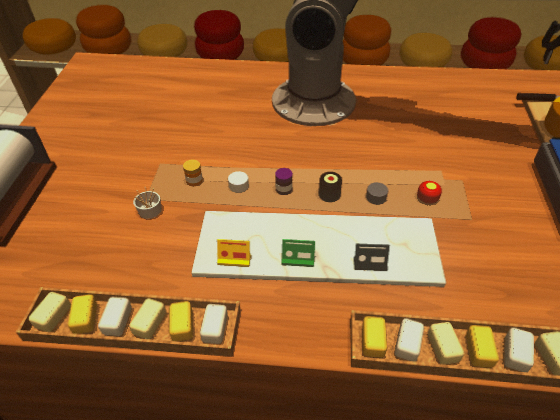

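The networks' traces agree with both pictures. In top, the row from left to right is edam (138,273), grey (189,268), truckle (235,268), fig (284,270), white (331,270) and honey (380,273). The tickets are black (199,178), green (262,176) and yellow (315,171). Next I fit shape models for the poses.

```bash
cat >> h.py <<'E'
from scipy.optimize import least_squares
a=np.linspace(0,2*np.pi,40,endpoint=False)
def cyl(n):
    r,h=D[n]/2,H[n]
    L=[(r,0),(r,h)]
    if n=="edam": L=[(20,0),(30,14),(30,30),(20,44)]
    if n=="pick_dish": L=[(28,0),(34,40)]
    return np.vstack([np.c_[q*np.cos(a),q*np.sin(a),0*a+z] for q,z in L])
TK=np.array([[x,y,z] for x in(-17,17) for y in(-38,38) for z in(0,10)]+[[-17,y,56] for y in(-38,38)],float)
def feat(poly,sec):
    m=cv2.moments(poly);c=[m["m10"]/m["m00"],m["m01"]/m["m00"]]
    if sec: s=np.sqrt(m["m00"]);c+=[m[k]/m["m00"]/s for k in("mu20","mu11","mu02")]
    return np.array(c)
def obs(mask,sec):
    m=cv2.moments(mask.astype(np.uint8),True);s=np.sqrt(m["m00"])
    return np.array([m["m10"]/m["m00"],m["m01"]/m["m00"]]+([m[k]/m["m00"]/s for k in("mu20","mu11","mu02")] if sec else []))
def fit(M,views,x0,z0=0,sec=False):
    def f(p):
        c,s=(np.cos(p[2]),np.sin(p[2])) if sec else (1,0)
        W=np.c_[M[:,0]*c-M[:,1]*s+p[0],M[:,0]*s+M[:,1]*c+p[1],M[:,2]+z0]
        return np.concatenate([feat(cv2.convexHull(proj(S,W).astype(np.float32)),sec)-obs(m,sec) for S,m in views])
    r=least_squares(f,x0,diff_step=1e-3,x_scale=[100,100,.1] if sec else 100);return r.x,r.fun
E
python3 - <<'E'
from h import *
S=[ctrl.snapshot("scene"),ctrl.snapshot("top")]
for q in list(H)+["ticket_yellow","ticket_black","ticket_green"]:
    v=[(s,ctrl.trace(s,q)[0]["pixels"]) for s in S]
    t="ticket" in q
    for w in (v,v[1:],v[:1]):
        x,f=fit(TK if t else cyl(q),w,[650,0,.05] if t else [440,0],18 if t else 0,t)
        print(q,x.round(3 if t else 1),f.round(1))
# slab corners
s=S[1];g=s["pixels"];hsv=cv2.cvtColor(g,cv2.COLOR_RGB2HSV);m=((hsv[:,:,1]<50)&(hsv[:,:,2]>140)).astype(np.uint8)
m[:150]=0;m[245:]=0;m[:,:130]=0;m[:,360:]=0
v,u=np.nonzero(m);P=np.array([at(s,*p,18)[:2] for p in zip(u,v)],np.float32)
print(cv2.minAreaRect(P))
E
```

```text
edam [433.4   0. ] [-123.5   -8.4  121.6   -0. ]
edam [437.8   0. ] [121.6  -1.7]
edam [422.7   0. ] [-123.3  -11.1]
truckle [446.6   0. ] [-23.8  -1.2  24.1   0.4]
truckle [448.1   0. ] [24.1 -0.2]
truckle [443.1   0. ] [-23.7  -2.1]
goat_white [438.   0.] [ 67.5   5.1 -70.5   0.2]
goat_white [ 434.5 -187.2] [ 0. -0.]
goat_white [441.8   0. ] [67.5  6. ]
goat_grey [445.2   0. ] [-71.1  -4.7  71.4   0.3]
goat_grey [448.   0.] [71.4 -0.8]
goat_grey [438.8   0. ] [-70.9  -6.4]
fig_jar [438.3   0. ] [ 22.6   1.8 -23.6   0.1]
fig_jar [438.   0.] [-23.6   0.2]
fig_jar [439.   0.] [22.6  2. ]
honey_jar [432.7   0. ] [ 113.5    8.7 -119.7    0.2]
honey_jar [430.   0.] [-119.7    1.3]
honey_jar [438.6   0. ] [113.3  10.2]
pick_dish [487.   0.] [156.4  -7.3  70.5 -15.8]
pick_dish [448.7   0. ] [70.7 -1.1]
pick_dish [564.2   0. ] [154.5  13.9]
ticket_yellow [707.597   0.      0.928] [ 64.2   5.7  -0.9  -1.    1.  -55.3   0.4  -1.9  -1.4   2. ]
ticket_yellow [707.912  -0.      0.746] [-55.3   0.5  -1.4  -1.4   1.4]
ticket_yellow [ 7.11597e+02 -0.00000e+00  2.00000e-03] [65.5  5.9 -0.  -0.   0.2]
ticket_black [680.068  -0.     -2.294] [-69.9  -3.9  -0.1  -1.7   0.5  59.    1.2  -1.8  -1.    1.7]
ticket_black [ 6.90285e+02  0.00000e+00 -6.49000e-01] [59.  -1.  -0.8  1.5  0.9]
ticket_black [682.791   0.     -0.965] [-70.1  -6.2  -1.6   1.    1.4]
ticket_green [ 6.95097e+02 -5.33400e+00  1.09000e-01] [-0.4  0.   0.  -0.1  0.  -0.4  0.1  0.2 -0.3  0.1]
ticket_green [ 6.95084e+02 -0.00000e+00  2.66000e-01] [-2.   0.   0.  -0.7  0.2]
ticket_green [ 6.94918e+02 -4.49800e+00  3.90000e-02] [ 0. -0.  0. -0.  0.]
((639.4729614257812, 37.55499267578125), (199.09605407714844, 577.1160278320312), 2.210880994796753)
```

```bash
sed -i 's/diff_step=1e-3,x_scale=\[100,100,.1\] if sec else 100/jac=lambda p:np.stack([(f(p+e)-f(p-e))\/2\/abs(e).sum() for e in np.diag([2,2,.02][:len(p)])],1),x_scale=[100,100,.1] if sec else 100./' h.py
python3 - <<'E'
from h import *
S=[ctrl.snapshot("scene"),ctrl.snapshot("top")]
for q in list(H)+["ticket_yellow","ticket_black","ticket_green"]:
    v=[(s,ctrl.trace(s,q)[0]["pixels"]) for s in S]
    t="ticket" in q
    for w in (v,v[1:],v[:1]):
        u0=w[-1][1].nonzero();x0=list(at(w[-1][0],u0[1].mean(),u0[0].mean(),20)[:2])+[.04]*t
        x,f=fit(TK if t else cyl(q),w,x0,18 if t else 0,t)
        print(q,x.round(3 if t else 1),f.round(1))
    if t:
        c,s=np.cos(.0386),np.sin(.0386)
        x,f=fit(TK if t else cyl(q),v,x0,18,t)
E
```

```text
edam [437.5 326.9] [-0.   0.5  0.   0.4]
edam [438.5 326.9] [-0. -0.]
edam [435.4 327.1] [0. 0.]
truckle [447.9  63.5] [-0.2 -0.  -0.2 -0. ]
truckle [447.9  62.9] [-0.  0.]
truckle [448.  64.] [-0. -0.]
goat_white [ 435.  -186.7] [0.1 0.2 0.1 0.1]
goat_white [ 435.3 -186.5] [ 0. -0.]
goat_white [ 434.3 -187.1] [0. 0.]
goat_grey [448.5 190.5] [-0.   0.4 -0.   0.3]
goat_grey [449.3 190.4] [-0.  0.]
goat_grey [446.9 190.7] [0. 0.]
fig_jar [437.7 -62. ] [0.3 0.1 0.3 0. ]
fig_jar [437.7 -61.3] [-0. -0.]
fig_jar [437.5 -62.8] [0. 0.]
honey_jar [ 425.2 -313.8] [0.1 0.3 0.2 0.1]
honey_jar [ 425.5 -313.4] [0. 0.]
honey_jar [ 424.1 -314.4] [-0. -0.]
pick_dish [ 548.6 -404.5] [-0.2 -0.2 -0.2 -0.1]
pick_dish [ 548.3 -405.1] [-0.  0.]
pick_dish [ 549.3 -403.7] [ 0. -0.]
ticket_yellow [ 7.07916e+02 -1.52805e+02  4.70000e-02] [ 0.3  0.1  0.  -0.1  0.1  0.4 -0.   0.1 -0.1  0. ]
ticket_yellow [ 7.07980e+02 -1.51809e+02  1.60000e-02] [-0.  -0.   0.1  0.   0. ]
ticket_yellow [ 7.07645e+02 -1.54066e+02 -3.40000e-02] [-0.  -0.   0.  -0.   0.2]
ticket_black [6.92156e+02 1.63679e+02 4.00000e-03] [-0.6  0.1 -0.2  0.2  0.1 -0.7  0.1  0.3  0.1  0. ]
ticket_black [6.92528e+02 1.61936e+02 6.10000e-02] [ 0.  -0.   0.3 -0.1  0.1]
ticket_black [6.91428e+02 1.65734e+02 1.34000e-01] [ 0.   0.  -0.1  0.   0.1]
ticket_green [ 6.94922e+02 -5.42800e+00  1.07000e-01] [-0.5  0.1 -0.  -0.2  0.1 -0.5  0.2  0.2 -0.3  0.1]
ticket_green [ 6.95323e+02 -7.48300e+00  4.00000e-03] [ 0.  -0.   0.3 -0.   0. ]
ticket_green [ 6.94441e+02 -4.70500e+00 -6.60000e-02] [-0.  -0.  -0.  -0.   0.1]
```

jog_arm:
  plan:
    - {"grip": 0,"x": 0.458,"y": -0.547,"z": -0.185,"roll": 0.19}
    - {"grip": 0,"x": 0.458,"y": -0.547,"z": -0.185,"roll": 0.19}
    - {"grip": 0,"x": 0.458,"y": -0.547,"z": -0.185,"roll": 0.19}
    - {"grip": 0,"x": 0.458,"y": -0.547,"z": -0.185,"roll": 0.19}
    - {"grip": 0,"x": 0.458,"y": -0.547,"z": -0.185,"roll": 0.19}
  grip_force: 35

```text
time: 3.92
tool_pos: [301.2, 489.8, 175.6]
orientation: [0.158, 3.137, 0.001]
ft_force: [0.7, -0.1, 0.8]
width: 85.6
finger_force: 0.0
```

jog_arm:
  plan:
    - {"grip": 0,"x": 0.458,"y": -0.547,"z": -0.185,"roll": 0.19}
    - {"grip": 0,"x": 0.458,"y": -0.547,"z": -0.185,"roll": 0.19}
    - {"grip": 0,"x": 0.458,"y": -0.547,"z": -0.185,"roll": 0.19}
    - {"grip": 0,"x": 0.458,"y": -0.547,"z": -0.185,"roll": 0.19}
    - {"grip": 0,"x": 0.458,"y": -0.547,"z": -0.185,"roll": 0.19}

```text
time: 4.55
tool_pos: [438.6, 325.8, 120.2]
orientation: [-0.066, 3.141, 0.001]
ft_force: [0.5, -0.1, -0.2]
width: 85.6
finger_force: 0.0
```

jog_arm:
  plan:
    - {"grip": 0,"x": 0,"y": 0,"z": 0,"roll": 0}
    - {"grip": 0,"x": 0,"y": 0,"z": 0,"roll": 0}
    - {"grip": 0,"x": 0,"y": 0,"z": 0,"roll": 0}
    - {"grip": 0,"x": 0,"y": 0,"z": 0,"roll": 0}
    - {"grip": 0,"x": 0,"y": 0,"z": 0,"roll": 0}

```text
time: 5.18
tool_pos: [437.5, 327.3, 120.4]
orientation: [-0.066, 3.141, 0.0]
ft_force: [0.8, -0.1, 0.5]
width: 85.6
finger_force: 0.0
```

jog_arm:
  plan:
    - {"grip": 0,"z": -0.5}
    - {"grip": 0,"z": -0.5}
    - {"grip": 0,"z": -0.5}
    - {"grip": 0,"z": -0.3}
    - {"grip": 0,"z": -0.18}

```text
invalid input at $.plan[0]: expected keys grip, x, y, z, roll
```

jog_arm:
  plan:
    - {"grip": 0}
    - {"grip": 1}
    - {"grip": 1}
    - {"grip": 1}
    - {"grip": 1}

```text
invalid input at $.plan[0]: expected keys grip, x, y, z, roll
```

jog_arm:
  plan:
    - {"grip": 1}
    - {"grip": 1}
    - {"grip": 1}
    - {"grip": 1,"z": 0.05}
    - {"grip": 1,"z": 0.05}

```text
invalid input at $.plan[0]: expected keys grip, x, y, z, roll
```

jog_arm:
  plan:
    - {"grip": 0,"x": 0,"y": 0,"z": -0.5,"roll": 0}
    - {"grip": 0,"x": 0,"y": 0,"z": -0.5,"roll": 0}
    - {"grip": 0,"x": 0,"y": 0,"z": -0.5,"roll": 0}
    - {"grip": 0,"x": 0,"y": 0,"z": -0.3,"roll": 0}
    - {"grip": 0,"x": 0,"y": 0,"z": -0.18,"roll": 0}

```text
time: 5.8
tool_pos: [437.7, 326.8, 0.8]
orientation: [0.065, -3.141, 0.001]
ft_force: [-1.2, -0.4, 0.0]
width: 85.1
finger_force: 0.0
```

jog_arm:
  plan:
    - {"grip": 0,"x": 0,"y": 0,"z": 0,"roll": 0}
    - {"grip": 1,"x": 0,"y": 0,"z": 0,"roll": 0}
    - {"grip": 1,"x": 0,"y": 0,"z": 0,"roll": 0}
    - {"grip": 1,"x": 0,"y": 0,"z": 0,"roll": 0}
    - {"grip": 1,"x": 0,"y": 0,"z": 0,"roll": 0}

```text
time: 6.42
tool_pos: [438.2, 327.2, 2.6]
orientation: [-0.065, 3.14, 0.002]
ft_force: [-1.9, -1.5, 7.6]
width: 58.8
finger_force: 35.8
```

jog_arm:
  plan:
    - {"grip": 1,"x": 0,"y": 0,"z": 0,"roll": 0}
    - {"grip": 1,"x": 0,"y": 0,"z": 0,"roll": 0}
    - {"grip": 1,"x": 0,"y": 0,"z": 0,"roll": 0}
    - {"grip": 1,"x": 0,"y": 0,"z": 0.05,"roll": 0}
    - {"grip": 1,"x": 0,"y": 0,"z": 0.05,"roll": 0}

```text
time: 7.05
tool_pos: [437.8, 326.9, 8.0]
orientation: [-0.065, 3.141, 0.0]
ft_force: [-0.1, 1.0, -2.2]
width: 58.4
finger_force: 37.7
```

jog_arm:
  plan:
    - {"grip": 1,"x": 0,"y": 0,"z": 0.2,"roll": 0}
    - {"grip": 1,"x": 0,"y": 0,"z": 0.4,"roll": 0}
    - {"grip": 1,"x": 0,"y": 0,"z": 0.5,"roll": 0}
    - {"grip": 1,"x": 0,"y": 0,"z": 0.4,"roll": 0}
    - {"grip": 1,"x": 0,"y": 0,"z": 0.2,"roll": 0}

```text
time: 7.68
tool_pos: [438.2, 327.1, 111.3]
orientation: [-0.064, 3.139, 0.002]
ft_force: [-0.0, 1.0, -0.5]
width: 58.9
finger_force: 38.0
```

jog_arm:
  plan:
    - {"grip": 1,"x": 0.1,"y": -0.25,"z": 0,"roll": 0}
    - {"grip": 1,"x": 0.2,"y": -0.5,"z": 0,"roll": 0}
    - {"grip": 1,"x": 0.26,"y": -0.64,"z": 0,"roll": 0}
    - {"grip": 1,"x": 0.26,"y": -0.64,"z": 0,"roll": 0}
    - {"grip": 1,"x": 0.26,"y": -0.64,"z": 0,"roll": 0}

```text
time: 8.3
tool_pos: [502.5, 163.9, 108.5]
orientation: [0.064, -3.14, 0.002]
ft_force: [0.7, 0.1, -1.6]
width: 58.6
finger_force: 38.0
```

jog_arm:
  plan:
    - {"grip": 1,"x": 0.26,"y": -0.64,"z": 0,"roll": 0}
    - {"grip": 1,"x": 0.26,"y": -0.64,"z": 0,"roll": 0}
    - {"grip": 1,"x": 0.26,"y": -0.64,"z": 0,"roll": 0}
    - {"grip": 1,"x": 0.26,"y": -0.64,"z": 0,"roll": 0}
    - {"grip": 1,"x": 0.26,"y": -0.64,"z": 0,"roll": 0}

```text
time: 8.93
tool_pos: [580.1, -27.9, 108.4]
orientation: [0.064, -3.139, 0.001]
ft_force: [1.3, -0.4, -1.4]
width: 58.7
finger_force: 38.0
```

jog_arm:
  plan:
    - {"grip": 1,"x": 0.26,"y": -0.64,"z": 0,"roll": 0}
    - {"grip": 1,"x": 0.26,"y": -0.64,"z": 0,"roll": 0}
    - {"grip": 1,"x": 0.26,"y": -0.64,"z": 0,"roll": 0}
    - {"grip": 1,"x": 0.2,"y": -0.4,"z": 0,"roll": 0}
    - {"grip": 1,"x": 0.17,"y": 0,"z": 0,"roll": 0}

```text
time: 9.55
tool_pos: [648.4, -168.4, 108.2]
orientation: [0.058, -3.139, 0.002]
ft_force: [0.6, 0.4, -1.7]
width: 58.6
finger_force: 38.0
```

```bash
cat > look.py <<'E'
from h import *
import sys
s=ctrl.snapshot("scene");I=s["pixels"][:,:,::-1][130:330,120:480]
cv2.imwrite(sys.argv[1],cv2.resize(I,None,fx=2.2,fy=2.2,interpolation=cv2.INTER_CUBIC))
o=ctrl.get_obs();print(o["time"],o["tool_pos"].round(1),o["width"],o["finger_force"],o["ft_force"].round(1))
E
python3 look.py pics/a1.png
```

```text
9.6 [ 649.9 -166.2  108.3] 58.865495444812304 38.010583757422864 [ 0.6  1.  -1.1]
```

View pics/a1.png

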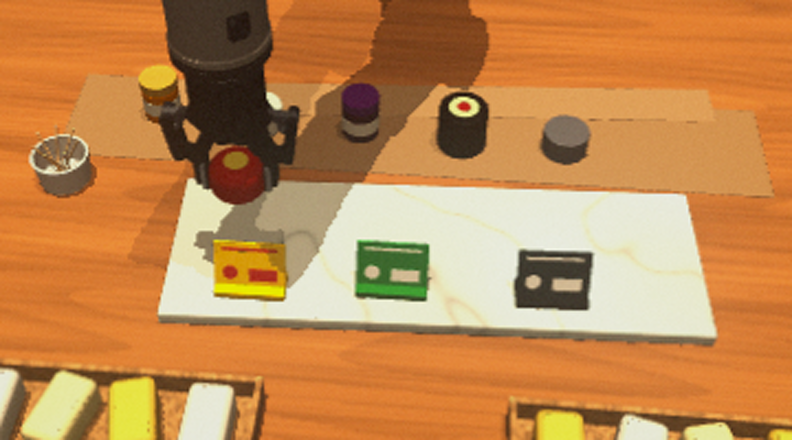

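The edam hangs upright in the fingers at crop (237,170), a little past its target. I'll correct that and lower it.

jog_arm:
  plan:
    - {"grip": 1,"x": -0.13,"y": 0.09,"z": -0.1,"roll": 0}
    - {"grip": 1,"x": -0.137,"y": 0.085,"z": -0.3,"roll": 0}
    - {"grip": 1,"x": 0,"y": 0,"z": -0.4,"roll": 0}
    - {"grip": 1,"x": 0,"y": 0,"z": -0.3,"roll": 0}
    - {"grip": 1,"x": 0,"y": 0,"z": -0.15,"roll": 0}

```text
time: 10.22
tool_pos: [632.7, -153.4, 33.3]
orientation: [0.066, -3.139, -0.0]
ft_force: [-1.1, 0.5, -0.7]
width: 58.7
finger_force: 38.0
```

jog_arm:
  plan:
    - {"grip": 1,"x": 0,"y": 0,"z": -0.1,"roll": 0}
    - {"grip": 1,"x": 0,"y": 0,"z": -0.05,"roll": 0}
    - {"grip": 1,"x": 0,"y": 0,"z": -0.03,"roll": 0}
    - {"grip": 1,"x": 0,"y": 0,"z": 0,"roll": 0}
    - {"grip": 1,"x": 0,"y": 0,"z": 0,"roll": 0}

```text
time: 10.85
tool_pos: [633.7, -154.1, 24.0]
orientation: [-0.065, 3.141, -0.0]
ft_force: [-0.6, -0.2, -1.8]
width: 58.8
finger_force: 38.0
```

jog_arm:
  plan:
    - {"grip": 1,"x": 0,"y": -0.02,"z": -0.01,"roll": 0}
    - {"grip": 1,"x": 0,"y": 0,"z": -0.01,"roll": 0}
    - {"grip": 1,"x": 0,"y": 0,"z": -0.01,"roll": 0}
    - {"grip": 1,"x": 0,"y": 0,"z": -0.01,"roll": 0}
    - {"grip": 1,"x": 0,"y": 0,"z": 0,"roll": 0}

```text
time: 11.48
tool_pos: [633.5, -155.3, 21.2]
orientation: [0.065, -3.141, 0.0]
ft_force: [-0.3, 0.5, -0.4]
width: 58.7
finger_force: 38.0
```

jog_arm:
  plan:
    - {"grip": 1,"x": 0,"y": 0,"z": -0.01,"roll": 0}
    - {"grip": 1,"x": 0,"y": 0,"z": -0.01,"roll": 0}
    - {"grip": 1,"x": 0,"y": 0,"z": 0,"roll": 0}
    - {"grip": 1,"x": 0,"y": 0,"z": 0,"roll": 0}
    - {"grip": 1,"x": 0,"y": 0,"z": 0,"roll": 0}

```text
time: 12.1
tool_pos: [633.6, -155.3, 20.7]
orientation: [-0.065, 3.141, 0.0]
ft_force: [-3.3, 1.7, 8.4]
width: 58.7
finger_force: 38.8
```

jog_arm:
  plan:
    - {"grip": 0.25,"x": 0,"y": 0,"z": 0,"roll": 0}
    - {"grip": 0.2,"x": 0,"y": 0,"z": 0,"roll": 0}
    - {"grip": 0.1,"x": 0,"y": 0,"z": 0,"roll": 0}
    - {"grip": 0,"x": 0,"y": 0,"z": 0,"roll": 0}
    - {"grip": 0,"x": 0,"y": 0,"z": 0,"roll": 0}

```text
time: 12.72
tool_pos: [633.5, -155.3, 20.1]
orientation: [0.065, -3.141, 0.0]
ft_force: [0.4, 0.0, -0.5]
width: 85.2
finger_force: 0.0
```

jog_arm:
  plan:
    - {"grip": 0,"x": 0,"y": 0,"z": 0.2,"roll": 0}
    - {"grip": 0,"x": 0,"y": 0,"z": 0.4,"roll": 0}
    - {"grip": 0,"x": 0,"y": 0,"z": 0.5,"roll": 0}
    - {"grip": 0,"x": -0.4,"y": -0.1,"z": 0.4,"roll": 0}
    - {"grip": 0,"x": -0.7,"y": -0.1,"z": 0,"roll": 0}

```text
time: 13.35
tool_pos: [568.8, -167.6, 112.7]
orientation: [-0.066, 3.137, -0.001]
ft_force: [-0.2, -0.8, -0.7]
width: 85.4
finger_force: 0.0
```

jog_arm:
  plan:
    - {"grip": 0,"x": -0.7,"y": -0.1,"z": 0,"roll": 0}
    - {"grip": 0,"x": -0.7,"y": -0.1,"z": 0,"roll": 0}
    - {"grip": 0,"x": -0.5,"y": -0.1,"z": 0,"roll": 0}
    - {"grip": 0,"x": -0.3,"y": -0.02,"z": 0,"roll": 0}
    - {"grip": 0,"x": 0,"y": 0,"z": 0,"roll": 0}

```text
time: 13.98
tool_pos: [435.3, -186.6, 110.7]
orientation: [-0.064, 3.14, 0.0]
ft_force: [0.9, -0.3, 0.5]
width: 85.5
finger_force: 0.0
```

jog_arm:
  plan:
    - {"grip": 0,"x": 0,"y": 0,"z": 0,"roll": 0}
    - {"grip": 0,"x": 0,"y": 0,"z": 0,"roll": 0}
    - {"grip": 0,"x": 0,"y": 0,"z": 0,"roll": 0}
    - {"grip": 0,"x": 0,"y": 0,"z": 0,"roll": 0}
    - {"grip": 0,"x": 0,"y": 0,"z": 0,"roll": 0}

```text
time: 14.6
tool_pos: [435.6, -186.5, 110.0]
orientation: [0.065, -3.141, 0.0]
ft_force: [0.6, 0.7, 0.1]
width: 85.5
finger_force: 0.0
```

```bash
cat > pose.py <<'E'
from h import *
import sys
S=[ctrl.snapshot("scene"),ctrl.snapshot("top")]
for a_ in sys.argv[1:]:
    q,z=a_.split(":");v=[(s,(ctrl.trace(s,q) or [None])[0]) for s in S]
    w=[(s,r["pixels"]) for s,r in v if r and r["p"]>.4]
    for W in ([w]+[[x] for x in w]):
        if not W: print(q,"unseen");continue
        m=W[-1][1].nonzero();x0=at(W[-1][0],m[1].mean(),m[0].mean(),20)[:2]
        x,f=fit(cyl(q),W,x0,float(z));print(q,x.round(1),f.round(1),[int(m.sum()) for _,m in W])
o=ctrl.get_obs();print(o["time"],o["tool_pos"].round(1))
E
python3 pose.py edam:18 goat_white:0 honey_jar:0
```

```text
edam [ 632.8 -156.1] [0.1 0.4 0.2 0.3] [493, 371]
edam [ 631.5 -156.6] [-0. -0.] [493]
edam [ 633.6 -155.6] [ 0. -0.] [371]
goat_white [ 604.6 -160.2] [-0.2 45.9  3.8 37.4] [395, 358]
goat_white [ 437.  -186.4] [-0. -0.] [395]
goat_white [ 709.9 -153.8] [ 0. -0.] [358]
honey_jar [ 424.2 -314.3] [-0. -0.] [419]
honey_jar [ 424.2 -314.3] [-0. -0.] [419]
15.0 [ 435.5 -186.5  110.1]
```

jog_arm:
  plan:
    - {"grip": 0,"x": 0,"y": 0,"z": -0.4,"roll": 0}
    - {"grip": 0,"x": 0,"y": 0,"z": -0.5,"roll": 0}
    - {"grip": 0,"x": 0,"y": 0,"z": -0.5,"roll": 0}
    - {"grip": 0,"x": 0,"y": 0,"z": -0.28,"roll": 0}
    - {"grip": 0,"x": 0,"y": 0,"z": -0.1,"roll": 0}

```text
time: 15.62
tool_pos: [435.0, -186.4, 2.5]
orientation: [0.065, -3.139, -0.0]
ft_force: [1.0, 0.0, 0.4]
width: 85.6
finger_force: 0.0
```

jog_arm:
  plan:
    - {"grip": 0,"x": 0,"y": 0,"z": 0,"roll": 0}
    - {"grip": 1,"x": 0,"y": 0,"z": 0,"roll": 0}
    - {"grip": 1,"x": 0,"y": 0,"z": 0,"roll": 0}
    - {"grip": 1,"x": 0,"y": 0,"z": 0,"roll": 0}
    - {"grip": 1,"x": 0,"y": 0,"z": 0,"roll": 0}

```text
time: 16.25
tool_pos: [436.0, -186.6, 4.2]
orientation: [-0.065, 3.14, -0.0]
ft_force: [-2.8, 0.9, 13.0]
width: 55.0
finger_force: 34.4
```

jog_arm:
  plan:
    - {"grip": 1,"x": 0,"y": 0,"z": 0,"roll": 0}
    - {"grip": 1,"x": 0,"y": 0,"z": 0,"roll": 0}
    - {"grip": 1,"x": 0,"y": 0,"z": 0.05,"roll": 0}
    - {"grip": 1,"x": 0,"y": 0,"z": 0.05,"roll": 0}
    - {"grip": 1,"x": 0,"y": 0,"z": 0.1,"roll": 0}

```text
time: 16.88
tool_pos: [435.5, -186.5, 15.6]
orientation: [0.065, -3.141, 0.0]
ft_force: [-0.1, 0.1, -1.1]
width: 54.7
finger_force: 37.2
```

jog_arm:
  plan:
    - {"grip": 1,"x": 0,"y": 0,"z": 0.4,"roll": 0}
    - {"grip": 1,"x": 0,"y": 0,"z": 0.5,"roll": 0}
    - {"grip": 1,"x": 0,"y": 0,"z": 0.4,"roll": 0}
    - {"grip": 1,"x": 0.1,"y": 0.1,"z": 0.2,"roll": 0}
    - {"grip": 1,"x": 0.3,"y": 0.3,"z": 0.08,"roll": 0}

```text
time: 17.5
tool_pos: [459.7, -162.5, 110.8]
orientation: [-0.062, 3.14, -0.0]
ft_force: [0.1, -0.4, -0.8]
width: 54.8
finger_force: 37.4
```

jog_arm:
  plan:
    - {"grip": 1,"x": 0.5,"y": 0.5,"z": 0,"roll": 0}
    - {"grip": 1,"x": 0.6,"y": 0.6,"z": 0,"roll": 0}
    - {"grip": 1,"x": 0.6,"y": 0.6,"z": 0,"roll": 0}
    - {"grip": 1,"x": 0.6,"y": 0.5,"z": 0,"roll": 0}
    - {"grip": 1,"x": 0.39,"y": 0.37,"z": 0,"roll": 0}

```text
time: 18.12
tool_pos: [622.2, -5.6, 109.4]
orientation: [0.068, -3.14, -0.0]
ft_force: [-0.5, -0.3, -1.5]
width: 54.5
finger_force: 37.4
```

jog_arm:
  plan:
    - {"grip": 1,"x": 0,"y": 0,"z": -0.1,"roll": 0}
    - {"grip": 1,"x": 0,"y": 0,"z": -0.3,"roll": 0}
    - {"grip": 1,"x": 0,"y": 0,"z": -0.4,"roll": 0}
    - {"grip": 1,"x": 0,"y": 0,"z": -0.3,"roll": 0}
    - {"grip": 1,"x": 0,"y": 0,"z": -0.2,"roll": 0}

```text
time: 18.75
tool_pos: [620.1, -8.8, 30.6]
orientation: [0.064, -3.14, 0.0]
ft_force: [0.3, 0.6, -0.7]
width: 55.0
finger_force: 37.4
```

jog_arm:
  plan:
    - {"grip": 1,"x": 0,"y": 0,"z": -0.05,"roll": 0}
    - {"grip": 1,"x": 0,"y": 0,"z": 0,"roll": 0}
    - {"grip": 1,"x": 0,"y": 0,"z": 0,"roll": 0}
    - {"grip": 1,"x": 0,"y": 0,"z": 0,"roll": 0}
    - {"grip": 1,"x": 0,"y": 0,"z": 0,"roll": 0}

```text
time: 19.38
tool_pos: [621.1, -8.3, 29.4]
orientation: [-0.065, 3.14, -0.0]
ft_force: [-0.8, -0.9, -0.6]
width: 54.8
finger_force: 37.4
```

jog_arm:
  plan:
    - {"grip": 1,"x": 0,"y": 0,"z": -0.05,"roll": 0}
    - {"grip": 1,"x": 0,"y": 0,"z": -0.03,"roll": 0}
    - {"grip": 1,"x": 0,"y": 0,"z": -0.01,"roll": 0}
    - {"grip": 1,"x": 0,"y": 0,"z": -0.01,"roll": 0}
    - {"grip": 1,"x": 0,"y": 0,"z": 0,"roll": 0}

```text
time: 20.0
tool_pos: [620.9, -8.3, 23.1]
orientation: [0.065, -3.141, 0.0]
ft_force: [0.4, 0.8, -0.4]
width: 54.7
finger_force: 37.4
```

jog_arm:
  plan:
    - {"grip": 1,"x": 0,"y": 0,"z": -0.01,"roll": 0}
    - {"grip": 1,"x": 0,"y": 0,"z": -0.01,"roll": 0}
    - {"grip": 1,"x": 0,"y": 0,"z": -0.01,"roll": 0}
    - {"grip": 1,"x": 0,"y": 0,"z": 0,"roll": 0}
    - {"grip": 1,"x": 0,"y": 0,"z": 0,"roll": 0}

```text
time: 20.62
tool_pos: [621.0, -8.3, 22.3]
orientation: [-0.065, 3.141, 0.0]
ft_force: [-7.1, -0.2, 17.7]
width: 55.1
finger_force: 39.0
```

jog_arm:
  plan:
    - {"grip": 0.25,"x": 0,"y": 0,"z": 0,"roll": 0}
    - {"grip": 0.2,"x": 0,"y": 0,"z": 0,"roll": 0}
    - {"grip": 0.1,"x": 0,"y": 0,"z": 0,"roll": 0}
    - {"grip": 0,"x": 0,"y": 0,"z": 0,"roll": 0}
    - {"grip": 0,"x": 0,"y": 0,"z": 0,"roll": 0}

```text
time: 21.25
tool_pos: [620.9, -8.3, 21.2]
orientation: [0.065, -3.141, 0.0]
ft_force: [-0.6, -0.0, 0.1]
width: 85.5
finger_force: 0.0
```

jog_arm:
  plan:
    - {"grip": 0,"x": 0,"y": 0,"z": 0.2,"roll": 0}
    - {"grip": 0,"x": 0,"y": 0,"z": 0.4,"roll": 0}
    - {"grip": 0,"x": 0,"y": 0,"z": 0.5,"roll": 0}
    - {"grip": 0,"x": -0.3,"y": 0.3,"z": 0.4,"roll": 0}
    - {"grip": 0,"x": -0.5,"y": 0.6,"z": 0,"roll": 0}

```text
time: 21.88
tool_pos: [574.2, 45.0, 114.0]
orientation: [-0.06, 3.137, 0.0]
ft_force: [-0.1, 1.0, 0.6]
width: 85.3
finger_force: 0.0
```

jog_arm:
  plan:
    - {"grip": 0,"x": -0.6,"y": 0.7,"z": 0,"roll": 0}
    - {"grip": 0,"x": -0.6,"y": 0.7,"z": 0,"roll": 0}
    - {"grip": 0,"x": -0.6,"y": 0.7,"z": 0,"roll": 0}
    - {"grip": 0,"x": -0.275,"y": 0.313,"z": 0,"roll": 0}
    - {"grip": 0,"x": 0,"y": 0,"z": 0,"roll": 0}

```text
time: 22.5
tool_pos: [447.5, 192.1, 112.1]
orientation: [-0.07, 3.14, 0.001]
ft_force: [0.1, -0.5, 0.2]
width: 85.2
finger_force: 0.0
```

jog_arm:
  plan:
    - {"grip": 0,"x": 0,"y": 0,"z": 0,"roll": 0}
    - {"grip": 0,"x": 0,"y": 0,"z": 0,"roll": 0}
    - {"grip": 0,"x": 0,"y": 0,"z": 0,"roll": 0}
    - {"grip": 0,"x": 0,"y": 0,"z": 0,"roll": 0}
    - {"grip": 0,"x": 0,"y": 0,"z": 0,"roll": 0}

```text
time: 23.12
tool_pos: [448.5, 190.3, 111.2]
orientation: [0.064, -3.141, 0.0]
ft_force: [0.3, 0.3, 0.7]
width: 85.1
finger_force: 0.0
```

```bash
python3 pose.py goat_white:18 goat_grey:0; python3 look.py pics/a2.png
```

```text
goat_white [618.2 -10.6] [0.  1.3 0.2 1. ] [380, 378]
goat_white [614.1 -11. ] [ 0. -0.] [380]
goat_white [621.  -10.2] [ 0. -0.] [378]
goat_grey [436.4 188.5] [-1.  -2.6 -1.2 -1.8] [403, 73]
goat_grey [446.2 190.8] [-0.  0.] [403]
goat_grey [431.6 185.2] [ 0. -0.] [73]
23.425 [448.4 190.5 111.3]
23.475 [448.5 190.5 111.3] 85.30378353153847 0.0 [0.3 0.3 0.3]
```

View pics/a2.png

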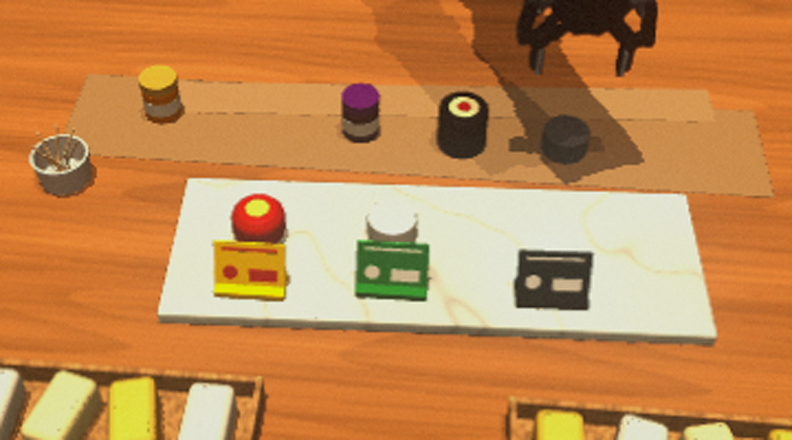

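The edam at crop (258,220) and white at (391,222) stand upright behind their tickets. Grey, at (565,140), is under the open gripper.

jog_arm:
  plan:
    - {"grip": 0,"x": 0,"y": 0,"z": -0.4,"roll": 0}
    - {"grip": 0,"x": 0,"y": 0,"z": -0.5,"roll": 0}
    - {"grip": 0,"x": 0,"y": 0,"z": -0.5,"roll": 0}
    - {"grip": 0,"x": 0,"y": 0,"z": -0.29,"roll": 0}
    - {"grip": 0,"x": 0,"y": 0,"z": -0.1,"roll": 0}

```text
time: 24.1
tool_pos: [448.0, 190.2, 3.0]
orientation: [0.065, -3.14, 0.001]
ft_force: [0.8, -0.9, -0.9]
width: 85.4
finger_force: 0.0
```

jog_arm:
  plan:
    - {"grip": 0,"x": 0,"y": 0,"z": 0,"roll": 0}
    - {"grip": 1,"x": 0,"y": 0,"z": 0,"roll": 0}
    - {"grip": 1,"x": 0,"y": 0,"z": 0,"roll": 0}
    - {"grip": 1,"x": 0,"y": 0,"z": 0,"roll": 0}
    - {"grip": 1,"x": 0,"y": 0,"z": 0,"roll": 0}

```text
time: 24.72
tool_pos: [448.8, 190.8, 4.9]
orientation: [-0.064, 3.14, 0.001]
ft_force: [-3.6, -1.2, 12.5]
width: 55.0
finger_force: 34.4
```

jog_arm:
  plan:
    - {"grip": 1,"x": 0,"y": 0,"z": 0,"roll": 0}
    - {"grip": 1,"x": 0,"y": 0,"z": 0,"roll": 0}
    - {"grip": 1,"x": 0,"y": 0,"z": 0.05,"roll": 0}
    - {"grip": 1,"x": 0,"y": 0,"z": 0.05,"roll": 0}
    - {"grip": 1,"x": 0,"y": 0,"z": 0.1,"roll": 0}

```text
time: 25.35
tool_pos: [448.4, 190.4, 16.2]
orientation: [0.065, -3.141, 0.0]
ft_force: [-0.8, 0.1, -0.9]
width: 54.7
finger_force: 37.1
```

jog_arm:
  plan:
    - {"grip": 1,"x": 0,"y": 0,"z": 0.4,"roll": 0}
    - {"grip": 1,"x": 0,"y": 0,"z": 0.5,"roll": 0}
    - {"grip": 1,"x": 0,"y": 0,"z": 0.5,"roll": 0}
    - {"grip": 1,"x": 0,"y": 0,"z": 0.2,"roll": 0}
    - {"grip": 1,"x": 0.2,"y": -0.2,"z": 0,"roll": 0}

```text
time: 25.98
tool_pos: [460.3, 179.4, 112.8]
orientation: [-0.068, 3.14, 0.002]
ft_force: [0.3, -0.2, -0.8]
width: 54.9
finger_force: 37.3
```

jog_arm:
  plan:
    - {"grip": 1,"x": 0.5,"y": -0.5,"z": 0,"roll": 0}
    - {"grip": 1,"x": 0.6,"y": -0.7,"z": 0,"roll": 0}
    - {"grip": 1,"x": 0.6,"y": -0.7,"z": 0,"roll": 0}
    - {"grip": 1,"x": 0.6,"y": -0.7,"z": 0,"roll": 0}
    - {"grip": 1,"x": 0.377,"y": -0.522,"z": 0,"roll": 0}

```text
time: 26.6
tool_pos: [622.0, -11.1, 111.2]
orientation: [0.063, -3.14, 0.001]
ft_force: [-0.5, 0.6, -0.1]
width: 54.4
finger_force: 37.3
```

jog_arm:
  plan:
    - {"grip": 1,"x": 0,"y": 0,"z": 0,"roll": 0}
    - {"grip": 1,"x": 0,"y": 0,"z": -0.2,"roll": 0}
    - {"grip": 1,"x": 0,"y": 0,"z": -0.3,"roll": 0}
    - {"grip": 1,"x": 0,"y": 0,"z": -0.2,"roll": 0}
    - {"grip": 1,"x": 0,"y": 0,"z": -0.1,"roll": 0}

```text
time: 27.22
tool_pos: [620.4, -8.4, 62.6]
orientation: [0.066, -3.139, 0.0]
ft_force: [-0.5, -1.3, -1.4]
width: 54.7
finger_force: 37.3
```

jog_arm:
  plan:
    - {"grip": 1,"x": 0,"y": 0,"z": 0,"roll": 0}
    - {"grip": 1,"x": 0,"y": 0,"z": 0,"roll": 0}
    - {"grip": 1,"x": 0,"y": 0,"z": 0,"roll": 0}
    - {"grip": 1,"x": 0,"y": 0,"z": 0,"roll": 0}
    - {"grip": 1,"x": 0,"y": 0,"z": 0,"roll": 0}

```text
time: 27.85
tool_pos: [621.1, -8.9, 64.1]
orientation: [-0.065, 3.141, -0.0]
ft_force: [-0.8, -0.4, -0.8]
width: 54.8
finger_force: 37.3
```

```bash
python3 look.py pics/a3.png; python3 pose.py goat_grey:60
```

```text
27.9 [621.1  -8.8  64. ] 54.75339791855062 37.26301684509963 [-0.2 -0.7 -1.6]
goat_grey [620.5  -9.7] [0. 0.] [503]
goat_grey [620.5  -9.7] [0. 0.] [503]
28.1 [621.1  -8.8  63.9]
```

View pics/a3.png

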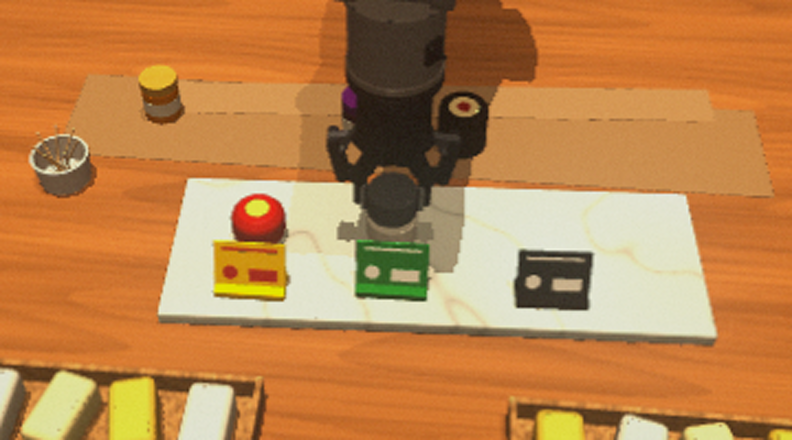

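Grey is held at crop (392,200), directly above white, with its fit at (620.5,-9.7). Lowering it on.

jog_arm:
  plan:
    - {"grip": 1,"x": 0,"y": 0,"z": -0.06,"roll": 0}
    - {"grip": 1,"x": 0,"y": 0,"z": -0.04,"roll": 0}
    - {"grip": 1,"x": 0,"y": 0,"z": -0.02,"roll": 0}
    - {"grip": 1,"x": 0,"y": 0,"z": -0.01,"roll": 0}
    - {"grip": 1,"x": 0,"y": 0,"z": 0,"roll": 0}

```text
time: 28.72
tool_pos: [621.0, -8.9, 56.1]
orientation: [0.065, -3.141, 0.0]
ft_force: [-0.6, -0.2, -0.8]
width: 54.9
finger_force: 37.3
```

jog_arm:
  plan:
    - {"grip": 1,"x": 0,"y": 0,"z": -0.01,"roll": 0}
    - {"grip": 1,"x": 0,"y": 0,"z": -0.01,"roll": 0}
    - {"grip": 1,"x": 0,"y": 0,"z": 0,"roll": 0}
    - {"grip": 1,"x": 0,"y": 0,"z": 0,"roll": 0}
    - {"grip": 1,"x": 0,"y": 0,"z": 0,"roll": 0}

```text
time: 29.35
tool_pos: [621.1, -8.9, 55.0]
orientation: [-0.065, 3.141, -0.0]
ft_force: [-0.9, 0.5, 4.1]
width: 55.0
finger_force: 37.5
```

jog_arm:
  plan:
    - {"grip": 0.25,"x": 0,"y": 0,"z": 0,"roll": 0}
    - {"grip": 0.2,"x": 0,"y": 0,"z": 0,"roll": 0}
    - {"grip": 0.1,"x": 0,"y": 0,"z": 0,"roll": 0}
    - {"grip": 0,"x": 0,"y": 0,"z": 0,"roll": 0}
    - {"grip": 0,"x": 0,"y": 0,"z": 0,"roll": 0}

```text
time: 29.98
tool_pos: [621.1, -8.9, 54.9]
orientation: [0.065, -3.141, 0.0]
ft_force: [0.2, 0.5, 0.3]
width: 85.4
finger_force: 0.0
```

jog_arm:
  plan:
    - {"grip": 0,"x": 0,"y": 0,"z": 0.2,"roll": 0}
    - {"grip": 0,"x": 0,"y": 0,"z": 0.4,"roll": 0}
    - {"grip": 0,"x": 0,"y": 0,"z": 0.4,"roll": 0}
    - {"grip": 0,"x": -0.3,"y": 0.1,"z": 0.2,"roll": 0}
    - {"grip": 0,"x": -0.5,"y": 0.2,"z": 0,"roll": 0}

```text
time: 30.6
tool_pos: [573.7, 8.9, 128.7]
orientation: [-0.063, 3.138, 0.0]
ft_force: [0.0, 0.2, -0.6]
width: 85.5
finger_force: 0.0
```

jog_arm:
  plan:
    - {"grip": 0,"x": -0.6,"y": 0.3,"z": 0,"roll": 0}
    - {"grip": 0,"x": -0.6,"y": 0.3,"z": 0,"roll": 0}
    - {"grip": 0,"x": -0.6,"y": 0.206,"z": 0,"roll": 0}
    - {"grip": 0,"x": -0.283,"y": 0.1,"z": 0,"roll": 0}
    - {"grip": 0,"x": 0,"y": 0,"z": 0,"roll": 0}

```text
time: 31.22
tool_pos: [448.0, 63.9, 127.6]
orientation: [-0.066, 3.14, 0.001]
ft_force: [0.6, -0.1, 0.2]
width: 85.4
finger_force: 0.0
```

jog_arm:
  plan:
    - {"grip": 0,"x": 0,"y": 0,"z": 0,"roll": 0}
    - {"grip": 0,"x": 0,"y": 0,"z": 0,"roll": 0}
    - {"grip": 0,"x": 0,"y": 0,"z": 0,"roll": 0}
    - {"grip": 0,"x": 0,"y": 0,"z": 0,"roll": 0}
    - {"grip": 0,"x": 0,"y": 0,"z": 0,"roll": 0}

```text
time: 31.85
tool_pos: [448.1, 63.5, 126.9]
orientation: [0.065, -3.141, 0.0]
ft_force: [-1.2, 0.4, 0.9]
width: 85.6
finger_force: 0.0
```

```bash
python3 pose.py goat_grey:50 fig_jar:0 truckle:0
```

```text
goat_grey [620.  -10.6] [-0.3  0.5 -0.3  0.4] [438, 388]
goat_grey [618.3 -10. ] [0. 0.] [438]
goat_grey [621.1 -11.4] [-0. -0.] [388]
fig_jar [437.1 -60.9] [-0. -0. -0. -0.] [398, 215]
fig_jar [437.1 -60.9] [ 0. -0.] [398]
fig_jar [437.1 -60.9] [-0.  0.] [215]
truckle [563.3 -40.9] [-43.   28.7 -42.5  27.1] [608, 418]
truckle [447.9  64.3] [-0.  0.] [608]
truckle [ 634.9 -156.9] [ 0. -0.] [418]
32.25 [448.   63.5 126.9]
```

jog_arm:
  plan:
    - {"grip": 0,"x": 0,"y": 0,"z": -0.5,"roll": 0}
    - {"grip": 0,"x": 0,"y": 0,"z": -0.5,"roll": 0}
    - {"grip": 0,"x": 0,"y": 0,"z": -0.5,"roll": 0}
    - {"grip": 0,"x": 0,"y": 0,"z": -0.35,"roll": 0}
    - {"grip": 0,"x": 0,"y": 0,"z": -0.12,"roll": 0}

```text
time: 32.88
tool_pos: [447.5, 63.3, 7.7]
orientation: [0.065, -3.139, 0.001]
ft_force: [-0.4, -0.5, 0.2]
width: 85.5
finger_force: 0.0
```

jog_arm:
  plan:
    - {"grip": 0,"x": 0,"y": 0,"z": 0,"roll": 0}
    - {"grip": 1,"x": 0,"y": 0,"z": 0,"roll": 0}
    - {"grip": 1,"x": 0,"y": 0,"z": 0,"roll": 0}
    - {"grip": 1,"x": 0,"y": 0,"z": 0,"roll": 0}
    - {"grip": 1,"x": 0,"y": 0,"z": 0,"roll": 0}

```text
time: 33.5
tool_pos: [448.6, 63.8, 9.6]
orientation: [-0.065, 3.14, 0.001]
ft_force: [-2.2, -0.4, 9.5]
width: 59.1
finger_force: 35.5
```

jog_arm:
  plan:
    - {"grip": 1,"x": 0,"y": 0,"z": 0,"roll": 0}
    - {"grip": 1,"x": 0,"y": 0,"z": 0,"roll": 0}
    - {"grip": 1,"x": 0,"y": 0,"z": 0.05,"roll": 0}
    - {"grip": 1,"x": 0,"y": 0,"z": 0.05,"roll": 0}
    - {"grip": 1,"x": 0,"y": 0,"z": 0.1,"roll": 0}

```text
time: 34.12
tool_pos: [448.0, 63.5, 21.0]
orientation: [0.065, -3.141, 0.0]
ft_force: [-0.4, -0.3, -2.0]
width: 59.0
finger_force: 38.1
```

jog_arm:
  plan:
    - {"grip": 1,"x": 0,"y": 0,"z": 0.4,"roll": 0}
    - {"grip": 1,"x": 0,"y": 0,"z": 0.5,"roll": 0}
    - {"grip": 1,"x": 0,"y": 0,"z": 0.5,"roll": 0}
    - {"grip": 1,"x": 0,"y": 0,"z": 0.2,"roll": 0}
    - {"grip": 1,"x": 0,"y": 0,"z": 0,"roll": 0}

```text
time: 34.75
tool_pos: [448.3, 63.7, 117.0]
orientation: [-0.065, 3.14, 0.001]
ft_force: [-1.4, -0.2, -2.7]
width: 58.9
finger_force: 38.7
```

jog_arm:
  plan:
    - {"grip": 1,"x": 0.3,"y": 0.2,"z": 0,"roll": 0}
    - {"grip": 1,"x": 0.6,"y": 0.35,"z": 0,"roll": 0}
    - {"grip": 1,"x": 0.7,"y": 0.4,"z": 0,"roll": 0}
    - {"grip": 1,"x": 0.7,"y": 0.4,"z": 0,"roll": 0}
    - {"grip": 1,"x": 0.537,"y": 0.27,"z": 0,"roll": 0}

```text
time: 35.38
tool_pos: [619.0, 161.8, 114.5]
orientation: [0.066, -3.139, 0.001]
ft_force: [-0.0, -0.3, -2.7]
width: 58.9
finger_force: 38.6
```

jog_arm:
  plan:
    - {"grip": 1,"x": 0,"y": 0,"z": 0,"roll": 0}
    - {"grip": 1,"x": 0,"y": 0,"z": -0.4,"roll": 0}
    - {"grip": 1,"x": 0,"y": 0,"z": -0.5,"roll": 0}
    - {"grip": 1,"x": 0,"y": 0,"z": -0.3,"roll": 0}
    - {"grip": 1,"x": 0,"y": 0,"z": -0.2,"roll": 0}

```text
time: 36.0
tool_pos: [617.6, 160.3, 31.3]
orientation: [0.064, -3.139, 0.001]
ft_force: [-0.3, 0.4, -0.9]
width: 58.8
finger_force: 38.6
```

jog_arm:
  plan:
    - {"grip": 1,"x": 0,"y": 0,"z": -0.03,"roll": 0}
    - {"grip": 1,"x": 0,"y": 0,"z": -0.02,"roll": 0}
    - {"grip": 1,"x": 0,"y": 0,"z": 0,"roll": 0}
    - {"grip": 1,"x": 0,"y": 0,"z": 0,"roll": 0}
    - {"grip": 1,"x": 0,"y": 0,"z": 0,"roll": 0}

```text
time: 36.62
tool_pos: [618.4, 160.8, 30.0]
orientation: [-0.065, 3.141, 0.0]
ft_force: [0.2, 1.3, -2.1]
width: 58.5
finger_force: 38.6
```

jog_arm:
  plan:
    - {"grip": 1,"x": 0,"y": 0,"z": -0.02,"roll": 0}
    - {"grip": 1,"x": 0,"y": 0,"z": -0.01,"roll": 0}
    - {"grip": 1,"x": 0,"y": 0,"z": -0.01,"roll": 0}
    - {"grip": 1,"x": 0,"y": 0,"z": 0,"roll": 0}
    - {"grip": 1,"x": 0,"y": 0,"z": 0,"roll": 0}

```text
time: 37.25
tool_pos: [618.2, 160.7, 27.8]
orientation: [0.064, -3.141, -0.0]
ft_force: [-4.5, -0.6, 8.3]
width: 58.8
finger_force: 39.5
```

jog_arm:
  plan:
    - {"grip": 1,"x": 0,"y": 0,"z": -0.01,"roll": 0}
    - {"grip": 1,"x": 0,"y": 0,"z": 0,"roll": 0}
    - {"grip": 1,"x": 0,"y": 0,"z": 0,"roll": 0}
    - {"grip": 1,"x": 0,"y": 0,"z": 0,"roll": 0}
    - {"grip": 1,"x": 0,"y": 0,"z": 0,"roll": 0}

```text
time: 37.88
tool_pos: [618.3, 160.7, 27.7]
orientation: [0.064, -3.141, -0.0]
ft_force: [-8.4, -2.0, 17.0]
width: 59.1
finger_force: 40.3
```

jog_arm:
  plan:
    - {"grip": 0.25,"x": 0,"y": 0,"z": 0,"roll": 0}
    - {"grip": 0.2,"x": 0,"y": 0,"z": 0,"roll": 0}
    - {"grip": 0.1,"x": 0,"y": 0,"z": 0,"roll": 0}
    - {"grip": 0,"x": 0,"y": 0,"z": 0,"roll": 0}
    - {"grip": 0,"x": 0,"y": 0,"z": 0,"roll": 0}

```text
time: 38.5
tool_pos: [618.3, 160.7, 26.6]
orientation: [0.065, -3.141, 0.0]
ft_force: [-0.2, -0.1, 0.5]
width: 85.2
finger_force: 0.0
```

jog_arm:
  plan:
    - {"grip": 0,"x": 0,"y": 0,"z": 0.2,"roll": 0}
    - {"grip": 0,"x": 0,"y": 0,"z": 0.4,"roll": 0}
    - {"grip": 0,"x": 0,"y": 0,"z": 0.5,"roll": 0}
    - {"grip": 0,"x": 0,"y": 0,"z": 0.4,"roll": 0}
    - {"grip": 0,"x": -0.3,"y": -0.3,"z": 0.15,"roll": 0}

```text
time: 39.12
tool_pos: [601.5, 143.9, 128.1]
orientation: [-0.067, 3.138, 0.002]
ft_force: [-0.5, 0.3, 0.0]
width: 84.9
finger_force: 0.0
```

jog_arm:
  plan:
    - {"grip": 0,"x": -0.5,"y": -0.6,"z": 0,"roll": 0}
    - {"grip": 0,"x": -0.6,"y": -0.7,"z": 0,"roll": 0}
    - {"grip": 0,"x": -0.6,"y": -0.7,"z": 0,"roll": 0}
    - {"grip": 0,"x": -0.6,"y": -0.7,"z": 0,"roll": 0}
    - {"grip": 0,"x": -0.415,"y": -0.7,"z": 0,"roll": 0}

```text
time: 39.75
tool_pos: [436.0, -62.4, 126.5]
orientation: [-0.065, 3.14, 0.001]
ft_force: [1.2, -1.4, 0.5]
width: 85.5
finger_force: 0.0
```

```bash
python3 -c "
from cell import ctrl
print(ctrl.get_obs()['qpos'].round(2))"; python3 pose.py truckle:18 goat_grey:50 edam:18
```

```text
[-0.28  0.18  0.31  2.23 -0.08  0.74  1.7 ]
truckle [615.9 159.7] [-0.5  1.3 -0.4  1.1] [698, 507]
truckle [611.7 160.9] [ 0. -0.] [698]
truckle [618.8 158.6] [0. 0.] [507]
goat_grey [620.4 -10. ] [-0.2  0.1 -0.2  0.1] [500, 367]
goat_grey [620.1  -9.6] [-0. -0.] [500]
goat_grey [620.6 -10.4] [-0.  0.] [367]
edam [ 631.6 -156.2] [-0.  0.] [485]
edam [ 631.6 -156.2] [-0.  0.] [485]
40.15 [438.  -60.5 125.9]
```

jog_arm:
  plan:
    - {"grip": 0,"x": 0,"y": 0,"z": 0,"roll": -0.9}
    - {"grip": 0,"x": 0,"y": 0,"z": 0,"roll": -0.9}
    - {"grip": 0,"x": 0,"y": 0,"z": 0,"roll": -0.9}
    - {"grip": 0,"x": 0,"y": 0,"z": 0,"roll": -0.9}
    - {"grip": 0,"x": 0,"y": 0,"z": 0,"roll": -0.9}

```text
time: 40.78
tool_pos: [437.8, -60.5, 125.6]
orientation: [-0.983, -2.983, 0.0]
ft_force: [-0.3, 0.3, 1.0]
width: 84.6
finger_force: 0.0
```

jog_arm:
  plan:
    - {"grip": 0,"x": 0,"y": 0,"z": 0,"roll": -0.9}
    - {"grip": 0,"x": 0,"y": 0,"z": 0,"roll": -0.9}
    - {"grip": 0,"x": 0,"y": 0,"z": 0,"roll": -0.9}
    - {"grip": 0,"x": 0,"y": 0,"z": 0,"roll": -0.9}
    - {"grip": 0,"x": 0,"y": 0,"z": 0,"roll": -0.9}

```text
time: 41.4
tool_pos: [437.8, -60.6, 125.7]
orientation: [-1.916, -2.49, 0.0]
ft_force: [0.4, 0.2, -0.5]
width: 85.3
finger_force: 0.0
```

jog_arm:
  plan:
    - {"grip": 0,"x": 0,"y": 0,"z": 0,"roll": -0.9}
    - {"grip": 0,"x": 0,"y": 0,"z": 0,"roll": -0.57}
    - {"grip": 0,"x": 0,"y": 0,"z": 0,"roll": 0}
    - {"grip": 0,"x": 0,"y": 0,"z": 0,"roll": 0}
    - {"grip": 0,"x": 0,"y": 0,"z": 0,"roll": 0}

```text
time: 42.02
tool_pos: [437.5, -61.2, 125.7]
orientation: [-2.173, -2.268, 0.0]
ft_force: [0.5, -0.4, 0.3]
width: 85.5
finger_force: 0.0
```

jog_arm:
  plan:
    - {"grip": 0,"x": 0,"y": 0,"z": -0.5,"roll": 0}
    - {"grip": 0,"x": 0,"y": 0,"z": -0.5,"roll": 0}
    - {"grip": 0,"x": 0,"y": 0,"z": -0.5,"roll": 0}
    - {"grip": 0,"x": 0,"y": 0,"z": -0.33,"roll": 0}
    - {"grip": 0,"x": 0,"y": 0,"z": -0.12,"roll": 0}

```text
time: 42.65
tool_pos: [436.9, -61.4, 7.8]
orientation: [-2.174, -2.267, 0.002]
ft_force: [0.0, -0.9, 0.2]
width: 85.3
finger_force: 0.0
```

jog_arm:
  plan:
    - {"grip": 0,"x": 0,"y": 0,"z": 0,"roll": 0}
    - {"grip": 1,"x": 0,"y": 0,"z": 0,"roll": 0}
    - {"grip": 1,"x": 0,"y": 0,"z": 0,"roll": 0}
    - {"grip": 1,"x": 0,"y": 0,"z": 0,"roll": 0}
    - {"grip": 1,"x": 0,"y": 0,"z": 0,"roll": 0}

```text
time: 43.28
tool_pos: [438.0, -61.2, 9.3]
orientation: [2.174, 2.267, 0.002]
ft_force: [-0.5, 0.7, 10.0]
width: 45.6
finger_force: 34.3
```

jog_arm:
  plan:
    - {"grip": 1,"x": 0,"y": 0,"z": 0,"roll": 0}
    - {"grip": 1,"x": 0,"y": 0,"z": 0,"roll": 0}
    - {"grip": 1,"x": 0,"y": 0,"z": 0.05,"roll": 0}
    - {"grip": 1,"x": 0,"y": 0,"z": 0.05,"roll": 0}
    - {"grip": 1,"x": 0,"y": 0,"z": 0.1,"roll": 0}

```text
time: 43.9
tool_pos: [437.2, -61.3, 21.0]
orientation: [-2.175, -2.267, 0.0]
ft_force: [0.2, -0.3, -2.4]
width: 45.2
finger_force: 36.0
```

jog_arm:
  plan:
    - {"grip": 1,"x": 0,"y": 0,"z": 0.4,"roll": 0}
    - {"grip": 1,"x": 0,"y": 0,"z": 0.5,"roll": 0}
    - {"grip": 1,"x": 0,"y": 0,"z": 0.5,"roll": 0}
    - {"grip": 1,"x": 0,"y": 0,"z": 0.4,"roll": 0}
    - {"grip": 1,"x": 0,"y": 0,"z": 0,"roll": 0}

```text
time: 44.52
tool_pos: [438.3, -61.1, 130.2]
orientation: [2.174, 2.266, 0.005]
ft_force: [0.3, 0.5, -1.5]
width: 45.6
finger_force: 36.4
```

jog_arm:
  plan:
    - {"grip": 1,"x": 0.3,"y": 0.25,"z": 0,"roll": 0}
    - {"grip": 1,"x": 0.6,"y": 0.5,"z": 0,"roll": 0}
    - {"grip": 1,"x": 0.7,"y": 0.55,"z": 0,"roll": 0}
    - {"grip": 1,"x": 0.7,"y": 0.5,"z": 0,"roll": 0}
    - {"grip": 1,"x": 0.7,"y": 0.425,"z": 0,"roll": 0}

```text
time: 45.15
tool_pos: [618.6, 74.7, 127.0]
orientation: [-2.172, -2.268, 0.002]
ft_force: [0.2, -0.3, -0.8]
width: 45.4
finger_force: 36.3
```

jog_arm:
  plan:
    - {"grip": 1,"x": 0,"y": 0,"z": 0,"roll": 0}
    - {"grip": 1,"x": 0,"y": 0,"z": 0,"roll": 0}
    - {"grip": 1,"x": 0,"y": 0,"z": -0.3,"roll": 0}
    - {"grip": 1,"x": 0,"y": 0,"z": -0.2,"roll": 0}
    - {"grip": 1,"x": 0,"y": 0,"z": 0,"roll": 0}

```text
time: 45.78
tool_pos: [616.4, 71.9, 97.3]
orientation: [-2.174, -2.266, 0.003]
ft_force: [-0.7, 0.1, -0.6]
width: 45.5
finger_force: 36.5
```

```bash
python3 look.py pics/a4.png
```

```text
45.825 [616.9  71.9  98.1] 45.23568272041036 36.49223908782005 [ 0.5 -0.2 -0.3]
```

View pics/a4.png

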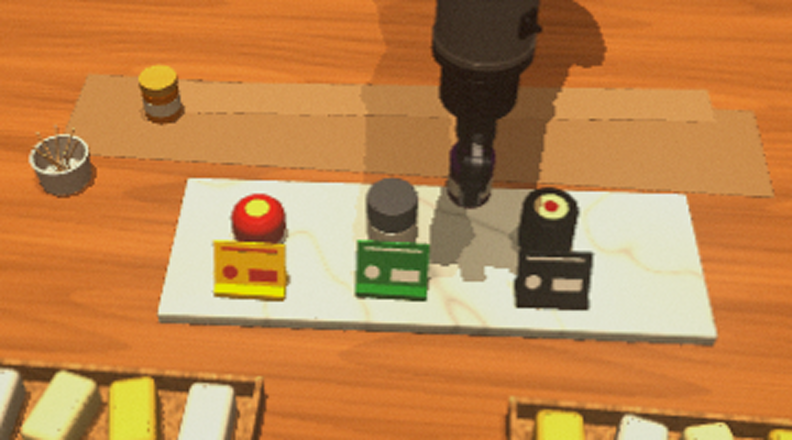

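Grey sits squarely on white at crop (391,207) and the truckle is upright at (548,220). The jar hangs upright at (470,175), between them.

jog_arm:
  plan:
    - {"grip": 1,"x": 0,"y": 0,"z": -0.2,"roll": 0}
    - {"grip": 1,"x": 0,"y": 0,"z": -0.3,"roll": 0}
    - {"grip": 1,"x": 0,"y": 0,"z": -0.3,"roll": 0}
    - {"grip": 1,"x": 0,"y": 0,"z": -0.2,"roll": 0}
    - {"grip": 1,"x": 0,"y": 0,"z": -0.1,"roll": 0}

```text
time: 46.45
tool_pos: [617.1, 72.0, 31.6]
orientation: [-2.175, -2.266, 0.002]
ft_force: [0.7, -0.0, -0.1]
width: 45.8
finger_force: 36.5
```

jog_arm:
  plan:
    - {"grip": 1,"x": 0,"y": 0,"z": -0.03,"roll": 0}
    - {"grip": 1,"x": 0,"y": 0,"z": -0.02,"roll": 0}
    - {"grip": 1,"x": 0,"y": 0,"z": 0,"roll": 0}
    - {"grip": 1,"x": 0,"y": 0,"z": 0,"roll": 0}
    - {"grip": 1,"x": 0,"y": 0,"z": 0,"roll": 0}

```text
time: 47.08
tool_pos: [617.5, 72.2, 29.9]
orientation: [2.175, 2.267, 0.0]
ft_force: [-0.3, 0.2, -2.0]
width: 45.0
finger_force: 36.5
```

jog_arm:
  plan:
    - {"grip": 1,"x": 0,"y": 0,"z": -0.02,"roll": 0}
    - {"grip": 1,"x": 0,"y": 0,"z": -0.01,"roll": 0}
    - {"grip": 1,"x": 0,"y": 0,"z": -0.01,"roll": 0}
    - {"grip": 1,"x": 0,"y": 0,"z": 0,"roll": 0}
    - {"grip": 1,"x": 0,"y": 0,"z": 0,"roll": 0}

```text
time: 47.7
tool_pos: [617.4, 72.3, 27.4]
orientation: [-2.175, -2.267, -0.0]
ft_force: [-2.3, 0.9, 3.4]
width: 45.5
finger_force: 36.6
```

jog_arm:
  plan:
    - {"grip": 1,"x": 0,"y": 0,"z": -0.005,"roll": 0}
    - {"grip": 1,"x": 0,"y": 0,"z": 0,"roll": 0}
    - {"grip": 1,"x": 0,"y": 0,"z": 0,"roll": 0}
    - {"grip": 1,"x": 0,"y": 0,"z": 0,"roll": 0}
    - {"grip": 1,"x": 0,"y": 0,"z": 0,"roll": 0}

```text
time: 48.32
tool_pos: [617.4, 72.2, 27.4]
orientation: [-2.175, -2.267, -0.0]
ft_force: [-3.4, 0.7, 9.9]
width: 45.5
finger_force: 37.3
```

jog_arm:
  plan:
    - {"grip": 0.4,"x": 0,"y": 0,"z": 0,"roll": 0}
    - {"grip": 0.3,"x": 0,"y": 0,"z": 0,"roll": 0}
    - {"grip": 0.1,"x": 0,"y": 0,"z": 0,"roll": 0}
    - {"grip": 0,"x": 0,"y": 0,"z": 0,"roll": 0}
    - {"grip": 0,"x": 0,"y": 0,"z": 0,"roll": 0}

```text
time: 48.95
tool_pos: [617.4, 72.2, 27.0]
orientation: [-2.175, -2.267, 0.0]
ft_force: [-0.2, -0.0, 0.2]
width: 85.3
finger_force: 0.0
```

jog_arm:
  plan:
    - {"grip": 0,"x": 0,"y": 0,"z": 0.2,"roll": 0}
    - {"grip": 0,"x": 0,"y": 0,"z": 0.4,"roll": 0}
    - {"grip": 0,"x": 0,"y": 0,"z": 0.5,"roll": 0}
    - {"grip": 0,"x": 0,"y": 0,"z": 0.5,"roll": 0}
    - {"grip": 0,"x": 0,"y": 0,"z": 0.4,"roll": 0}

```text
time: 49.58
tool_pos: [617.7, 72.1, 149.1]
orientation: [2.175, 2.266, 0.002]
ft_force: [0.4, -0.2, -0.4]
width: 85.2
finger_force: 0.0
```

jog_arm:
  plan:
    - {"grip": 0,"x": -0.2,"y": 0.2,"z": 0,"roll": 0}
    - {"grip": 0,"x": -0.5,"y": 0.6,"z": 0,"roll": 0}
    - {"grip": 0,"x": -0.5,"y": 0.6,"z": 0,"roll": 0}
    - {"grip": 0,"x": -0.5,"y": 0.6,"z": 0,"roll": 0}
    - {"grip": 0,"x": -0.4,"y": 0.5,"z": 0,"roll": 0}

```text
time: 50.2
tool_pos: [489.2, 223.8, 146.8]
orientation: [-2.173, -2.268, 0.001]
ft_force: [0.3, 0.1, 0.6]
width: 85.5
finger_force: 0.0
```

jog_arm:
  plan:
    - {"grip": 0,"x": 0,"y": 0.4,"z": 0,"roll": 0}
    - {"grip": 0,"x": 0,"y": 0.6,"z": 0,"roll": 0}
    - {"grip": 0,"x": 0,"y": 0.4,"z": 0,"roll": 0}
    - {"grip": 0,"x": 0,"y": 0,"z": 0,"roll": 0}
    - {"grip": 0,"x": 0,"y": 0,"z": 0,"roll": 0}

```text
time: 50.82
tool_pos: [491.6, 305.3, 146.8]
orientation: [2.176, 2.266, -0.001]
ft_force: [-0.2, -0.4, -0.6]
width: 85.1
finger_force: 0.0
```

```bash
python3 look.py pics/a5.png; python3 pose.py fig_jar:18 edam:18 truckle:18 goat_grey:50 goat_white:18 honey_jar:0 pick_dish:0
```

```text
50.875 [491.7 305.1 146.9] 85.45012861443023 0.0 [-0.3  0.2 -0. ]
fig_jar [617.4  70.8] [-0.1  0.1 -0.1  0.1] [498, 286]
fig_jar [617.  71.] [-0.  0.] [498]
fig_jar [617.7  70.5] [ 0. -0.] [286]
edam [ 632.7 -156.2] [0.1 0.5 0.2 0.4] [466, 398]
edam [ 631.2 -156.8] [ 0. -0.] [466]
edam [ 633.7 -155.7] [-0. -0.] [398]
truckle [616.4 159.5] [-0.2  1.2 -0.2  1. ] [700, 507]
truckle [612.4 160.2] [0. 0.] [700]
truckle [619.1 159.1] [0. 0.] [507]
goat_grey [620.6 -10.7] [-0.3  0.2 -0.3  0.2] [510, 369]
goat_grey [619.9 -10.1] [-0.  0.] [510]
goat_grey [621.1 -11.4] [-0.  0.] [369]
goat_white [636.8 -10. ] [-0.  0.] [50]
goat_white [636.8 -10. ] [-0.  0.] [50]
honey_jar [ 424.7 -314.3] [0.  0.8 0.1 0.5] [399, 305]
honey_jar [ 421.5 -315.1] [0. 0.] [399]
honey_jar [ 426.  -314.2] [0. 0.] [305]
pick_dish [ 548.9 -405.3] [-0.2 -0.3 -0.3 -0.1] [638, 575]
pick_dish [ 549.9 -404.3] [-0.  0.] [638]
pick_dish [ 548.5 -406. ] [ 0. -0.] [575]
51.675 [491.4 306.2 147. ]
```

View pics/a5.png

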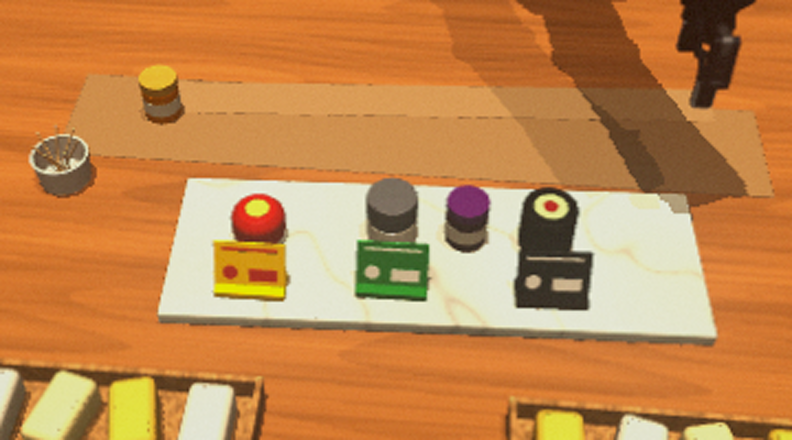

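Everything stands upright in place: edam (258,220), grey on white (391,210), fig jar (466,218), truckle (548,222). The honey jar and dish haven't moved, so I'm handing in.

```bash
python3 -c "
from cell import ctrl
print(ctrl.sign_off())"
```

```text
the job is handed in; nothing more can be done
None
```

The job is handed in, with no verdict returned. By the last pictures, all three tickets have their cheese behind them, the grey goat's cheese is on the white one and the fig jar is to their left. Everything is upright and released, and the honey jar and pick dish are where they were.

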